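Open the bench drill's belt drive and hold the tensioner off for a new belt

ROBOT

A 6-joint arm with a two-finger parallel gripper is mounted at the origin on the work surface. World frame = base frame: x ahead of the robot, y to its left, z up, the work surface at z = 0. Lengths are in mm, angles in rad, forces in N, time in s.
With the tool pointing down it reaches from about 300 to 775 mm from the base axis. Payload 14.6 kg.
Tool frame: the origin (TCP) lies at the very end of the fingers, on their centre line; the grasp point (between the pads) lies 19 mm behind it (bot.grasp_offset is the distance from the TCP to the grasp point, in mm); z points along the fingers, y is the direction in which the jaws open and shut (so a half turn about z gives the same grasp; the last joint's range is limited). The gripper opens to 85 mm and grips with 20 to 120 N. Pads are 22 mm wide; open, the fingers measure 114 mm over their backs; the gripper's body (76 mm by 85 mm) begins 54 mm behind the grasp point. The pads swing forward as they close: fully open they stand 13 mm farther back than shut.
Start: joints at [-1.219, 0.3, 1.521, -0, 1.321, -0.067], TCP at [223.658, -502.461, 231.281] pointing down, gripper open.
Joint ranges: [-3.03, 3.03], [-0.79, 2.21], [0.23, 2.52], [-1.04, 4.18], [0, 3.07], [-2.55, 2.55]. Speed limits (rad/s): [2.22, 2.22, 2.57, 3.14, 3.14, 3.14].

INTERFACE

Orientations are given as a 3x3 rotation matrix whose columns are the frame's x, y, z axes.
In Python, from rig import bot gives the robot as it stands. The module is installed in compiled form; this text tells all that it offers.
- The arm moves only by the shell command python3 -m pendant 'ROWS' [OPENING]. ROWS is JSON, a list of rows, each a list of 6 numbers: the shift along the tool's x, y, z in units of 40 mm (1.0 is 40 mm), then the turn, a rotation vector about the tool's x, y, z in rad. A call has 1 to 20 rows; each row is the pose to reach, as a shift and turn from the pose commanded when the call began, along the tool's axes at that moment; what a row does not reach only later rows make up. A row lasts 1/8 s, in which the tool goes at most 62.5 mm and 10.7 degrees, less where a joint would pass 70% of its speed; a pose out of reach is approached as far as the arm can. A call with a gripper value outside its range is refused whole. OPENING is the closure in counts, from 0 (fully open) to 255 (shut), set as the call begins (- or left out, the last holds). The fingers move at their own pace and stop on an object; the grip force is fixed at half the most. Time passes only in rows, so rows that repeat a pose let the fingers close. It gives the time, the measured TCP pose, the force and the opening at its end, in the units of the state.
- bot.get_state(): the state, without advancing time (a new reading comes with each control period).
- bot.read_camera(name): name is "scene" or "top" or "wrist"; returns a dict with "img" (420x560x3 uint8, blue, green, red), "vfov" (degrees; the focal length in pixels is half the picture's height over the tangent of half this angle, whatever the lens; pixels are square), "cx", "cy" (the principal point, pixels), "view" (4x4, takes a point from world to camera coordinates); the wrist camera has in their place "T_tool_cam" (4x4, takes a point from camera to tool coordinates, whose origin is the TCP and whose axes are the flange's). Camera axes: x right, y down, z forward; pixel columns grow to the right and rows downward; lengths in mm; the calibration is good to about 2 mm. A picture is of the moment at which its call begins: read the wrist's pose just before it. There is no depth.
- bot.hand_in(): hands the job in, once; it reports no verdict.
The state is a dict: "time_s": time; "joint_pos": joint angles; "qd": joint speeds; "joint_efforts": joint torques, N m; "position": TCP position; "eef_rot": TCP orientation; "contact_force": force on the tool from outside, world axes, zero at the start; "wrist_torque": the same for the moment, N m; "gripper_width": finger opening in mm.
Only numpy, scipy, OpenCV 4.12 (cv2) and the standard library are available. Lean on these libraries where they do the work, as an engineer would, in place of code of your own. Each camera call takes 0.05 s, during which the arm holds its last target.

TASK

I am about to fit a new drive belt to the small bench drill: lift its loose belt cover straight off by the knob and set it down gently, knob up, in the middle of the bench mat. Then take the spring-loaded belt tensioner inside by its upright stud, swing it sideways away from the pulleys until it is fully against its stop, and finish while still holding it there so that I can slip the belt on. Leave the other things on the bench where they are.

Things in the scene. Friction and masses are not known exactly. Their poses are not given: they have to be found in the camera images.
- bench_drill: small grey bench drill bolted to the bench, left or right of its middle: base 250 x 150 mm, chuck and feed lever at its front, motor hanging at its rear. On its top, 200 mm above the bench, is the level belt deck, 272 x 172 mm, under the belt cover. Origin: on the bench, right below the deck's centre; own x from spindle (front) to motor (rear), z up, y to the left.
- spindle_pulley (a point): on the belt deck, on the axis of the front, spindle pulley: steps of radius 30, 24 and 18 mm from below up; 42 mm high with its nut. The belt is off. An upstand 12 mm high, 250 x 150 mm outside, runs round the deck and locates the cover.
- motor_pulley (a point): on the belt deck, on the axis of the rear, motor pulley, 170 mm behind the spindle pulley: steps of radius 18, 24 and 30 mm from below up; 42 mm high with its nut.
- belt_cover: the loose belt cover: a grey box open below, 263 x 163 mm, 56 mm high, walls and top 4 mm, 0.2 to 0.4 kg, weight centred under the knob. It sits on the deck round the upstand with 2.5 mm play and must rise 50 mm straight up to clear the mechanism inside. Origin: centre of its open lower edge; own x along its length, z up.
- cover_knob (a point): top centre of the cover's black round knob, 86 mm above the cover's lower edge. The knob is 28 mm across over its upper 21 mm, on a neck 18 mm across and 9 mm high.
- bench_mat: black rubber bench mat, 300 x 220 mm, 3 mm thick, empty, fixed to the bench on the other side of its middle from the drill. Origin: centre of its underside; own x along its length.
- tension_angle (a joint): angle of the belt tensioner about its upright pivot, rad: 0 at rest, where its spring presses it in between the pulleys; 0.90 against its stop, a pin on the deck. It grows as the tensioner turns clockwise seen from above. The spring resists with about 4 N at the stud at 0 and 8 N at 0.90, and swings it back when let go.
- idler_lever: the tensioner: a flat steel lever (14 mm wide, 3 to 8 mm above the deck) with a black idler wheel (24 mm across, 9 to 19 mm above the deck) and a stud at its free end. Origin: on its fixed upright pivot axis at deck level, at own x = +30, y = +50 mm of the drill, where a pivot post stands 27 mm high; own x points from the pivot along the lever to the stud, 78 mm away.
- stud_top (a point): top centre of the tensioner's upright round steel stud, 12 mm across, 26 mm of it clear above the idler wheel; its top is 46 mm above the deck. At rest it is at own x = -20, y = -10 mm of the drill, at the stop at about x = -48, y = +52 mm. It can be gripped from any side.
- chuck_key: bystander, to be left alone: T-handled chuck key of bare steel, 68 x 70 mm, 16 mm high, lying in front of the drill. Origin: its underside.
- screwdriver: bystander, to be left alone: screwdriver 150 mm long, black handle, lying in front of the mat. Origin: its underside.
- loupe: bystander, to be left alone: black eye loupe, 34 mm across, 24 mm high, standing between drill and mat. Origin: its underside.
- movement_holder: bystander, to be left alone: watch movement in a brass holder, 50 x 30 mm, 20 mm high, between drill and mat. Origin: its underside.
- oil_bottle: bystander, to be left alone: small amber oil bottle, 36 mm across, 85 mm high. Origin: its underside.
- parts_tray: bystander, to be left alone: shallow pink compartment tray 130 x 220 mm, 32 mm high. Origin: its underside.
- key_tub: bystander, to be left alone: round white tub of key blanks, 112 mm across, 85 mm high. Origin: its underside.
- alarm_clock: bystander, to be left alone: round desk clock, 84 mm across, 102 mm high. Origin: its underside.

How it is judged (in metres and radians):
On the way, in this order (a step that is already met when the one before it is completed fails the run):
1. the belt cover lies flat, knob up and released on the bench mat (x of belt_cover in the frame of bench_mat between -0.06 and 0.06 m and y of belt_cover in the frame of bench_mat between -0.06 and 0.06 m and height (world z) of belt_cover below 0.007 m and angle between belt_cover's own z axis and vertical below 0.05 rad and linear speed of belt_cover below 0.02 m/s and contact force between each of the fingers, the arm and belt_cover below 0.1 N), for 0.2 s.
2. the tensioner is held against its stop (value of joint tension_angle above 0.84 rad and contact force between any of the fingers, the arm and idler_lever above 2 N and contact force between belt_cover and idler_lever below 0.1 N), for 0.3 s.
At the end, for the whole second after the job is handed in: The gripper still holds the tensioner at its stop (joint over 0.84 of 0.90 rad, touched with over 2 N, the cover not touching it), and the cover lies flat, knob up, released and still on the mat, its centre within 60 mm of the mat's centre along each side of the mat (all of step 1 and all of step 2); the arm keeps its last pose, push and grip.
It fails at once if the cover is dropped or thrown: it moves faster than 0.6 m/s while not held (linear speed of belt_cover above 0.6 m/s and contact force between the fingers and belt_cover below 0.1 N).
It fails at once if one of the other things on the bench is moved by more than 25 mm (distance of any of chuck_key, screwdriver, loupe, movement_holder, oil_bottle, parts_tray, key_tub, alarm_clock from where it was at the start of the episode above 0.025 m).
It also fails if it takes over 54 s, if anything falls off the work surface, if the arm or the gripper's body presses on something with over 40 N, if the wrist force passes 120 N, or if a joint passes its speed limit or range.

## Working session

There is one attempt and no reset: what is moved stays moved. The work goes in short steps, Python scripts to look and compute and a shell command to move; the robot and the scene stay as the last step left them, time stands still between calls to the robot, and variables do not carry over. Pictures are saved under pics/ and viewed, and the job is handed in when it is done.

```bash
mkdir -p pics; cat > h.py <<'E'
import numpy as np, cv2
from rig import bot
def snap(n,f):
    s=bot.get_state(); c=bot.read_camera(n); cv2.imwrite('pics/'+f,c['img']); return s,c
E
python3 - <<'E'
from h import *
np.set_printoptions(precision=4,suppress=True)
print(bot.get_state(), bot.grasp_offset)
for n in ['scene','top','wrist']:
    s,c=snap(n,n+'0.png'); print({k:v for k,v in c.items() if k!='img'})
E
```

```text
{'time_s': 0.0, 'joint_pos': array([-1.2186,  0.3005,  1.5216,  0.    ,  1.3207, -0.0666]), 'qd': array([ 0.0002,  0.0011, -0.0013,  0.0002, -0.001 , -0.0002]), 'joint_efforts': array([ -0.0015, -54.3509, -36.1794,  -0.0001,   0.0041,  -0.    ]), 'position': array([ 223.5517, -502.2376,  230.6927]), 'eef_rot': array([[ 0.9136,  0.4066, -0.0004],
       [ 0.4066, -0.9136,  0.0012],
       [ 0.0001, -0.0012, -1.    ]]), 'contact_force': array([ 0.4817, -0.0631, -0.2553]), 'wrist_torque': array([-0.009 ,  0.0375, -0.0062]), 'gripper_width': 85.13514269021518} 18.700000000000003
{'vfov': 44.096009088454146, 'cx': 291.07032167020645, 'cy': 213.51478502091473, 'view': array([[   0.8146,    0.5796,   -0.0226, -405.6051],
       [   0.2817,   -0.4295,   -0.858 ,   31.122 ],
       [  -0.507 ,    0.6926,   -0.5132, 1845.7775],
       [   0.    ,    0.    ,    0.    ,    1.    ]])}
{'vfov': 48.69533699106239, 'cx': 281.3254999880714, 'cy': 213.29454716074406, 'view': array([[  -0.0017,   -1.    ,    0.0093,  -15.5741],
       [  -0.9863,    0.0002,   -0.1649,  537.3312],
       [   0.1649,   -0.0095,   -0.9863, 1653.0874],
       [   0.    ,    0.    ,    0.    ,    1.    ]])}
{'vfov': 59.72475821637133, 'cx': 278.7954992416037, 'cy': 211.07520205910646, 'T_tool_cam': array([[  -0.0005,   -0.9518,   -0.3068,   79.069 ],
       [   1.    ,   -0.0007,    0.0005,   -0.1875],
       [  -0.0007,   -0.3068,    0.9518, -142.0002],
       [   0.    ,    0.    ,    0.    ,    1.    ]])}
```

View pics/scene0.png

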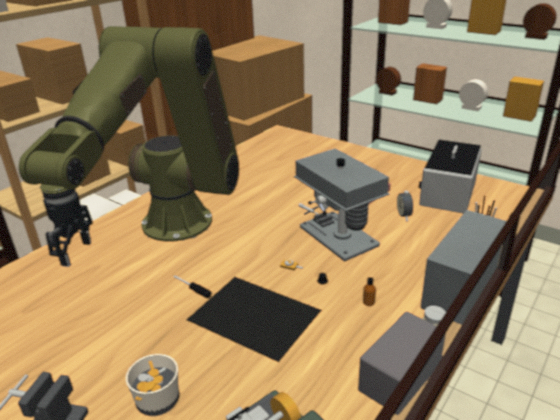

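View pics/top0.png

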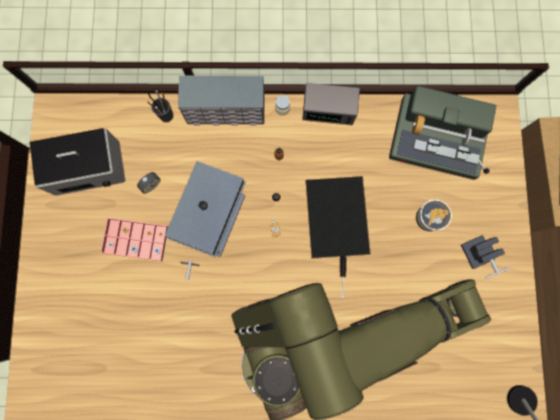

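View pics/wrist0.png

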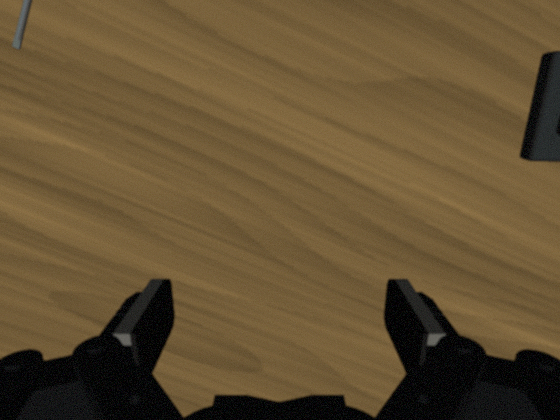

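Top: cover with knob near (203,206), mat with corners about (306,180), (366,177), (369,255), (311,258); the drill is on the robot's left. I'll zoom in to refine.

```bash
python3 - <<'E'
import cv2
a=cv2.imread('pics/top0.png')
cv2.imwrite('pics/topz1.png',cv2.resize(a[150:290,150:390],None,fx=3.3,fy=3.3,interpolation=cv2.INTER_CUBIC))
a=cv2.imread('pics/scene0.png')
cv2.imwrite('pics/sc1.png',cv2.resize(a[130:380,170:420],None,fx=2.4,fy=2.4,interpolation=cv2.INTER_CUBIC))
E
```

```text
(no output)
```

View pics/topz1.png

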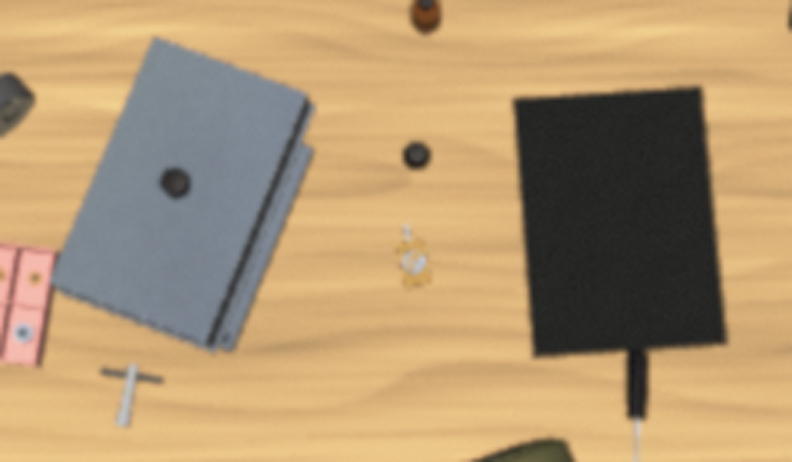

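View pics/sc1.png

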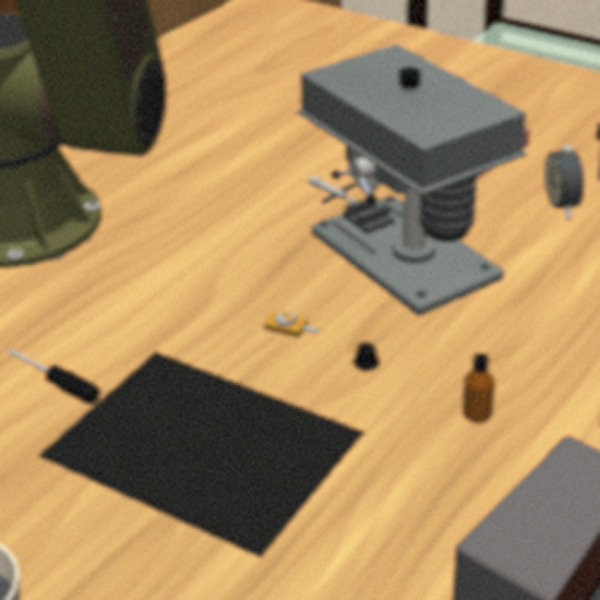

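```bash
cat >> h.py <<'E'
def ray(c,u,v,z,T=None):
    f=210/np.tan(np.radians(c['vfov'])/2)
    d=np.array([(u-c['cx'])/f,(v-c['cy'])/f,1.])
    M=np.linalg.inv(c['view']) if T is None else T
    o=M[:3,3]; w=M[:3,:3]@d
    return o+w*(z-o[2])/w[2]
def proj(c,p,T=None):
    f=210/np.tan(np.radians(c['vfov'])/2)
    V=c['view'] if T is None else np.linalg.inv(T)
    q=V[:3,:3]@np.asarray(p,float)+V[:3,3]
    return np.array([c['cx']+f*q[0]/q[2],c['cy']+f*q[1]/q[2]])
def wristT(s,c):
    T=np.eye(4);T[:3,:3]=s['eef_rot'];T[:3,3]=s['position'];return T@c['T_tool_cam']
E
python3 - <<'E'
from h import *
np.set_printoptions(precision=1,suppress=True)
c=bot.read_camera('top'); sc=bot.read_camera('scene')
def R(X,Y,z): return ray(c,150+X/3.3-.35,150+Y/3.3-.35,z)
def S(X,Y,z): return ray(sc,170+X/2.4-.3,130+Y/2.4-.3,z)
print('knob',R(176,182,286),'scene',S(410,72,286))
C=np.array([R(*p,256) for p in [(156,39),(304,97),(208,345),(54,285)]]);print(C,C.mean(0))
M=np.array([R(*p,3) for p in [(514,99),(700,87),(727,342),(535,355)]]);print(M,M.mean(0))
M2=np.array([S(*p,3) for p in [(362,433),(262,554),(41,455),(155,352)]]);print(M2,M2.mean(0))
for n,A in(('cov',C),('mat',M),('mat2',M2)):
    print(n,np.linalg.norm(np.roll(A,-1,0)-A,axis=1))
    e=(A[0]-A[3]+A[1]-A[2]); print(np.degrees(np.arctan2(e[1],e[0])))
print('loupe',R(417,155,24),'mov',R(413,262,20),'oil',R(426,0,85),'key',R(128,390,10),'tray',R(52,252,32),R(40,365,32))
E
```

```text
knob [524.  231.9 286. ] scene [527.4 231.8 286. ]
[[672.9 260.1 256. ]
 [614.3 113.7 256. ]
 [371.6 202.1 256. ]
 [429.2 350.9 256. ]] [522.  231.7 256. ]
[[ 673.8 -108.2    3. ]
 [ 688.1 -323.     3. ]
 [ 394.1 -344.4    3. ]
 [ 379.8 -128.7    3. ]] [ 533.9 -226.1    3. ]
[[ 675.2 -109.3    3. ]
 [ 689.6 -321.     3. ]
 [ 394.6 -342.8    3. ]
 [ 378.1 -127.1    3. ]] [ 534.4 -225.1    3. ]
cov [157.7 258.4 159.5 260.1]
-20.22215756532578
mat [215.3 294.8 216.2 294.8]
4.076295096147815
mat2 [212.3 295.9 216.4 297.7]
3.8258044636671746
loupe [603.8   3.4  24. ] mov [482.5   7.9  20. ] oil [766.4  -6.7  85. ] key [341.  323.5  10. ] tray [492.3 408.2  32. ] [367.3 416.4  32. ]
```

```bash
cat >> h.py <<'E'
from scipy.spatial.transform import Rotation as Ro
def goal(p,yy):
    "row from measured pose to TCP p (mm), jaws y at yaw yy deg, pointing down"
    s=bot.get_state(); R=s['eef_rot']; a=np.radians(yy)
    y=np.array([np.cos(a),np.sin(a),0]); z=np.array([0,0,-1.]); x=np.cross(y,z)
    G=np.c_[x,y,z]
    return np.r_[R.T@(np.array(p)-s['position'])/40, Ro.from_matrix(R.T@G).as_rotvec()].round(3)
E
python3 - <<'E'
from h import *
print(goal([223.6,-502.4,350],-66)); print(goal([524,232,350],20)); print(goal([460,0,350],-10))
E
```

```text
[-1.000e-03 -1.000e-03 -2.974e+00 -1.000e-03  0.000e+00 -0.000e+00]
[ 14.327 -13.72   -2.967  -0.     -0.     -1.501]
[10.506 -9.072 -2.97  -0.    -0.    -0.977]
```

```bash
python3 -m pendant '[[0,0,-1.5,0,0,0],[2,-2,-2.97,0,0,-0.18],[3.5,-3,-2.97,0,0,-0.33],[4.9,-4,-2.97,0,0,-0.48],[6.2,-5.1,-2.97,0,0,-0.63],[7.5,-6.2,-2.97,0,0,-0.78],[8.8,-7.4,-2.97,0,0,-0.9],[10,-8.6,-2.97,0,0,-1.02],[11,-9.7,-2.97,0,0,-1.14],[12,-10.8,-2.97,0,0,-1.26],[13,-11.9,-2.97,0,0,-1.36],[13.8,-12.8,-2.97,0,0,-1.44],[14.2,-13.4,-2.97,0,0,-1.49],[14.33,-13.72,-2.97,0,0,-1.5],[14.33,-13.72,-2.97,0,0,-1.5],[14.33,-13.72,-2.97,0,0,-1.5]]'
python3 - <<'E'
from h import *
s,c=snap('wrist','w1.png'); print(s['position'],s['joint_pos'],proj(c,[524,232,286],wristT(s,c)))
E
```

```text
time_s: 2.25
position: [524.1, 231.7, 349.9]
eef_rot: [[-0.341, 0.94, -0.0], [0.94, 0.341, -0.0], [-0.0, -0.001, -1.0]]
contact_force: [0.2, 0.4, 0.9]
gripper_width: 85.5
[524.0534144  231.66569193 349.8651214 ] [ 3.52392124e-01  2.95977514e-01  1.25559347e+00 -1.80050298e-04
  1.59052774e+00  4.28542869e-03] [278.35339764 230.05050632]
```

View pics/w1.png

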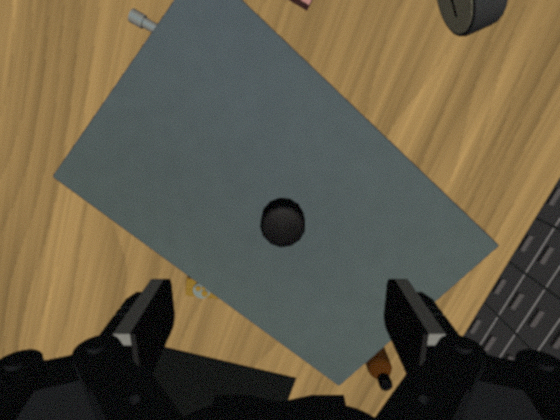

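```bash
python3 - <<'E'
from h import *
s,c=snap('wrist','w2.png'); T=wristT(s,c)
im=c['img'].astype(float)
g=im.max(2).astype('uint8')
sub=g[170:270,230:330]; m=(sub<55).astype('uint8')
n,l,st,ce=cv2.connectedComponentsWithStats(m); i=1+st[1:,4].argmax(); print(st[i]+[230,170,0,0,0],ce[i]+[230,170])
V=np.linalg.inv(T); print('depth',(V@[524,232,286,1])[:3])
for z in(286,276):print(ray(c,*(ce[i]+[230,170]),z,T))
# model of knob outline
for z in (286,265):
    a=np.linspace(0,6.28,60); P=np.array([proj(c,[524+14*np.cos(t),232+14*np.sin(t),z],T) for t in a]); print(z,P.min(0),P.max(0))
cv2.imwrite('pics/w2z.png',cv2.resize(c['img'][170:270,230:330],None,fx=5,fy=5))
# cover corners, top z=256
for u,v in [(54,176),(339,384),(497,244)]: print(ray(c,u,v,256,T))
E
```

```text
[ 260  197   45   49 1717] [282.47990681 221.13919627]
depth [-1.91058782e-01  1.08850278e+01  2.20225169e+02]
[524.51188989 237.6262038  286.        ]
[525.82348341 234.32986676 276.        ]
286 [255.24359478 206.95248447] [301.70784232 250.47477955]
265 [257.18137284 197.26790139] [299.78290223 237.57571279]
[376.25042965 206.26641739 256.        ]
[618.51396603 113.06496647 256.        ]
[675.36700784 262.76578398 256.        ]
```

View pics/w2z.png

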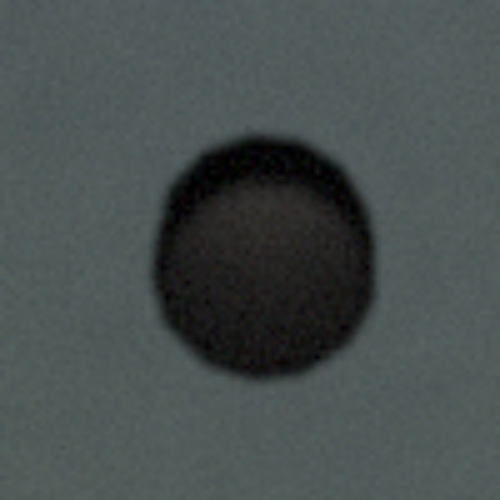

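```bash
python3 -m pendant '[[0.057,0.063,0.6,0,0,0],[0.057,0.063,1.3,0,0,0],[0.057,0.063,1.9,0,0,0],[0.057,0.063,2.245,0,0,0],[0.057,0.063,2.245,0,0,0]]'
python3 -m pendant '[[0,0,0,0,0,0],[0,0,0,0,0,0],[0,0,0,0,0,0],[0,0,0,0,0,0],[0,0,0,0,0,0],[0,0,0,0,0,0],[0,0,0,0,0,0],[0,0,0,0,0,0]]' 255
python3 - <<'E'
from h import *
s,c=snap('wrist','w3.png')
E
```

```text
time_s: 2.98
position: [525.7, 234.4, 260.1]
eef_rot: [[-0.34, 0.94, -0.001], [0.94, 0.34, -0.0], [0.0, -0.001, -1.0]]
contact_force: [0.2, 0.5, 0.3]
gripper_width: 85.7
time_s: 3.98
position: [525.8, 235.1, 260.9]
eef_rot: [[-0.341, 0.94, 0.001], [0.94, 0.341, 0.0], [-0.0, 0.001, -1.0]]
contact_force: [-2.0, -1.0, 5.4]
gripper_width: 26.0
```

View pics/w3.png

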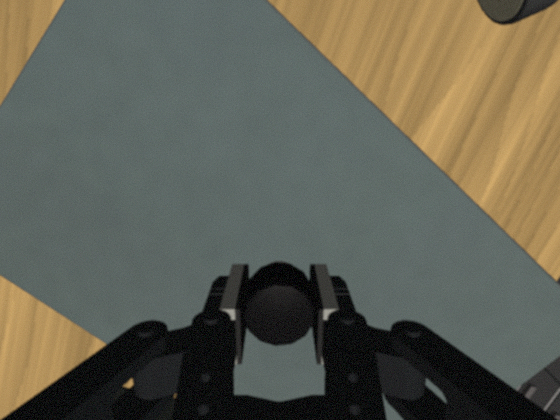

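The knob sits between the pads, opening 26 mm. Lifting straight up slowly.

```bash
python3 -m pendant '[[0,0,-0.1,0,0,0],[0,0,-0.3,0,0,0],[0,0,-0.55,0,0,0],[0,0,-0.8,0,0,0],[0,0,-1.1,0,0,0],[0,0,-1.4,0,0,0],[0,0,-1.7,0,0,0],[0,0,-2,0,0,0],[0,0,-2.2,0,0,0],[0,0,-2.3,0,0,0],[0,0,-2.3,0,0,0]]'
python3 - <<'E'
from h import *
s,c=snap('scene','s3.png')
cv2.imwrite('pics/s3.png',c['img'][100:400,150:450].repeat(2,0).repeat(2,1))
print(goal([534,-226,353],20+24))
E
```

```text
time_s: 5.4
position: [525.8, 235.0, 352.3]
eef_rot: [[-0.341, 0.94, -0.0], [0.94, 0.341, -0.0], [0.0, -0.0, -1.0]]
contact_force: [-0.8, -0.8, -4.3]
gripper_width: 26.0
[-10.905  -3.735  -0.024  -0.     -0.     -0.42 ]
```

View pics/s3.png

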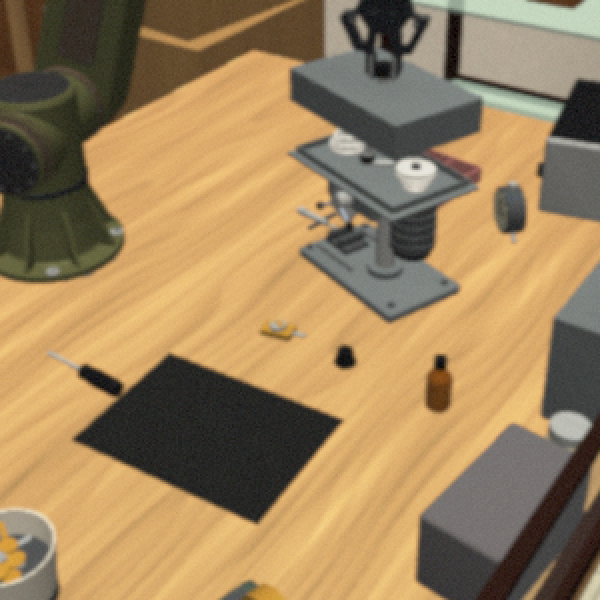

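Cover held level, ~4 N, mechanism clear. Moving across to the mat.

```bash
python3 -m pendant '[[-0.1,-0.04,0,0,0,0],[-0.45,-0.15,0,0,0,-0.02],[-1,-0.34,0,0,0,-0.04],[-1.65,-0.56,0,0,0,-0.06],[-2.4,-0.82,0,0,0,-0.09],[-3.2,-1.09,0,0,0,-0.12],[-4.05,-1.39,0,0,0,-0.16],[-4.9,-1.68,0,0,0,-0.19],[-5.75,-1.97,0,0,0,-0.22],[-6.6,-2.26,0,0,0,-0.25],[-7.45,-2.55,0,0,0,-0.29],[-8.3,-2.84,0,0,0,-0.32],[-9.1,-3.12,0,0,0,-0.35],[-9.75,-3.34,0,0,0,-0.37],[-10.3,-3.53,0,0,0,-0.39],[-10.65,-3.65,0,0,0,-0.41],[-10.85,-3.72,0,0,0,-0.42],[-10.9,-3.735,0,0,0,-0.42],[-10.9,-3.735,0,0,0,-0.42]]'
python3 - <<'E'
from h import *
s,c=snap('top','t4.png')
cv2.imwrite('pics/t4.png',c['img'][120:300,220:440].repeat(3,0).repeat(3,1))
s,c=snap('scene','s4.png')
E
```

```text
time_s: 7.82
position: [534.0, -225.5, 352.3]
eef_rot: [[-0.695, 0.719, 0.0], [0.719, 0.695, 0.0], [0.0, 0.0, -1.0]]
contact_force: [-1.2, 0.4, -2.6]
gripper_width: 26.0
```

View pics/t4.png

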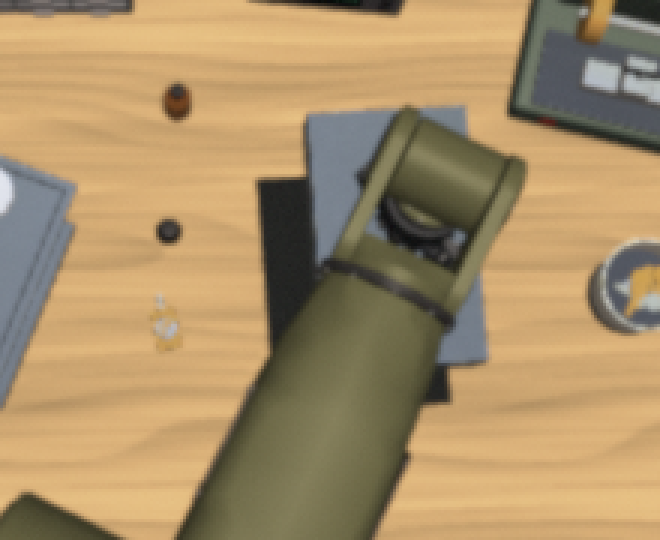

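View pics/s4.png

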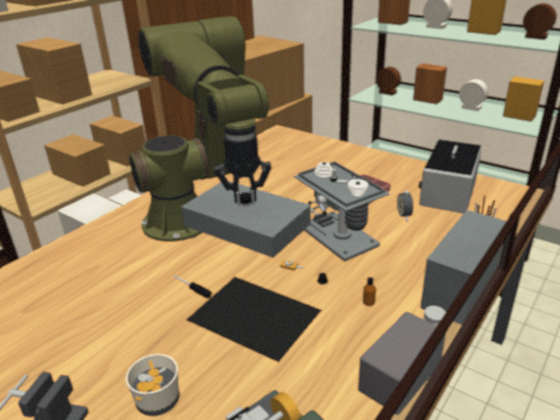

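Cover is above the mat, aligned with it. Descending.

```bash
python3 -m pendant '[[0,0,0.1,0,0,0],[0,0,0.4,0,0,0],[0,0,0.9,0,0,0],[0,0,1.5,0,0,0],[0,0,2.1,0,0,0],[0,0,2.7,0,0,0],[0,0,3.3,0,0,0],[0,0,3.9,0,0,0],[0,0,4.5,0,0,0],[0,0,5.1,0,0,0],[0,0,5.7,0,0,0],[0,0,6.2,0,0,0],[0,0,6.5,0,0,0],[0,0,6.7,0,0,0],[0,0,6.8,0,0,0],[0,0,6.85,0,0,0],[0,0,6.85,0,0,0]]'
python3 -m pendant '[[0,0,0.07,0,0,0],[0,0,0.14,0,0,0],[0,0,0.2,0,0,0],[0,0,0.25,0,0,0],[0,0,0.3,0,0,0],[0,0,0.3,0,0,0]]'
python3 - <<'E'
from h import *
s,c=snap('scene','s5.png');cv2.imwrite('pics/s5.png',c['img'][180:400,150:400].repeat(3,0).repeat(3,1)[:590,:790])
E
```

```text
time_s: 10.05
position: [534.1, -225.9, 78.6]
eef_rot: [[-0.695, 0.719, 0.0], [0.719, 0.695, -0.0], [-0.0, 0.0, -1.0]]
contact_force: [-0.0, -0.0, -3.4]
gripper_width: 26.1
time_s: 10.8
position: [533.9, -225.8, 66.1]
eef_rot: [[-0.695, 0.719, -0.0], [0.719, 0.695, 0.0], [0.0, -0.0, -1.0]]
contact_force: [0.4, -0.5, -3.5]
gripper_width: 25.7
```

View pics/s5.png

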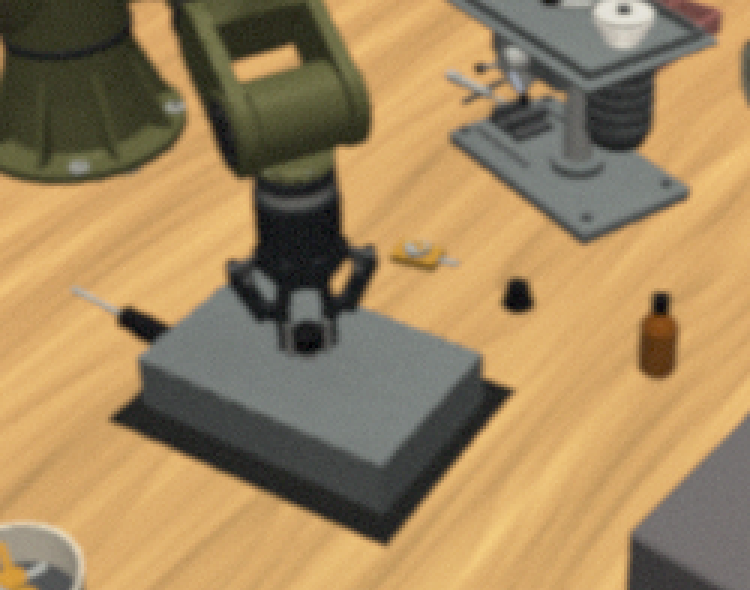

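```bash
python3 -m pendant '[[0,0,0.02,0,0,0],[0,0,0.04,0,0,0],[0,0,0.05,0,0,0],[0,0,0.05,0,0,0]]'; python3 -m pendant '[[0,0,0.02,0,0,0],[0,0,0.03,0,0,0],[0,0,0.03,0,0,0]]'
```

```text
time_s: 11.35
position: [533.9, -225.8, 64.2]
eef_rot: [[-0.695, 0.719, -0.0], [0.719, 0.695, 0.0], [0.0, -0.0, -1.0]]
contact_force: [-0.0, 0.3, -3.8]
gripper_width: 26.1
time_s: 11.72
position: [534.1, -225.8, 63.9]
eef_rot: [[-0.695, 0.719, 0.0], [0.719, 0.695, -0.0], [-0.0, 0.0, -1.0]]
contact_force: [-4.6, 2.5, 7.9]
gripper_width: 26.5
```

Touched down (force reversed to +8 N). Releasing, then rising.

```bash
python3 -m pendant '[[0,0,0,0,0,0],[0,0,0,0,0,0],[0,0,0,0,0,0],[0,0,0,0,0,0],[0,0,0,0,0,0],[0,0,0,0,0,0]]' 0
python3 -m pendant '[[0,0,-0.3,0,0,0],[0,0,-1,0,0,0],[0,0,-2,0,0,0],[0,0,-3.2,0,0,0],[0,0,-4.6,0,0,0],[0,0,-6,0,0,0],[0,0,-7,0,0,0],[0,0,-7.3,0,0,0],[0,0,-7.3,0,0,0]]'
python3 - <<'E'
from h import *
s,c=snap('scene','s6.png');cv2.imwrite('pics/s6.png',c['img'][100:400,150:450].repeat(2,0).repeat(2,1))
s,c=snap('wrist','w6.png')
E
```

```text
time_s: 12.48
position: [534.0, -225.8, 63.1]
eef_rot: [[-0.695, 0.719, -0.0], [0.719, 0.695, 0.0], [0.0, 0.0, -1.0]]
contact_force: [-0.4, 0.3, 0.4]
gripper_width: 85.6
time_s: 13.6
position: [533.9, -225.7, 355.2]
eef_rot: [[-0.695, 0.719, 0.0], [0.719, 0.695, -0.0], [-0.0, 0.0, -1.0]]
contact_force: [0.2, 0.2, -0.0]
gripper_width: 85.6
```

View pics/s6.png

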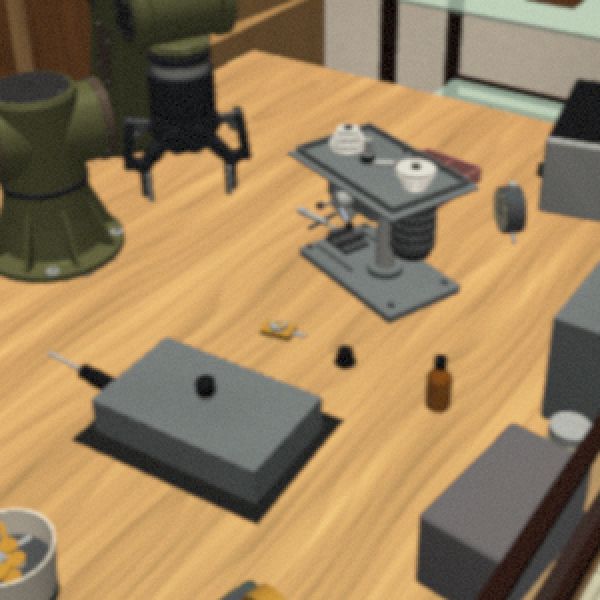

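View pics/w6.png

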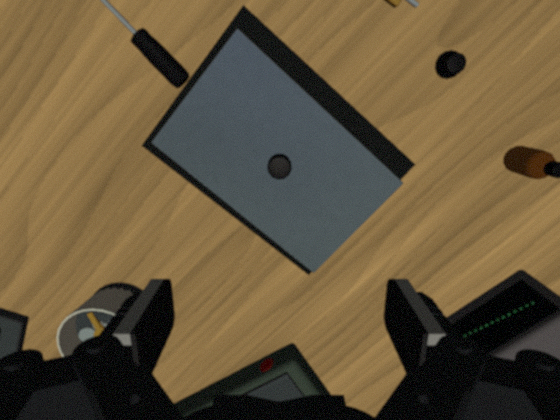

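Cover lies flat, released and centred on the mat, and nothing else moved. Next: over the tensioner stud.

```bash
python3 - <<'E'
from h import *
print(bot.get_state()['joint_pos'].round(2),goal([503.5,232.2,350],120)); print(goal([520,0,350],80))
E
```

```text
[-0.46  0.31  1.23  0.    1.61 -1.23] [ 8.758e+00  7.409e+00  1.020e-01  1.000e-03 -2.000e-03 -1.326e+00]
[ 4.296e+00  3.673e+00  9.500e-02 -0.000e+00 -2.000e-03 -6.280e-01]
```

```bash
python3 -m pendant '[[0.4,0.35,0,0,0,-0.05],[1.3,1.1,0,0,0,-0.18],[2.3,1.95,0,0,0,-0.33],[3.3,2.8,0,0,0,-0.48],[4.3,3.65,0,0,0,-0.63],[5.3,4.5,0.05,0,0,-0.78],[6.3,5.35,0.1,0,0,-0.93],[7.2,6.1,0.1,0,0,-1.08],[8,6.75,0.1,0,0,-1.2],[8.5,7.2,0.1,0,0,-1.28],[8.76,7.41,0.1,0,0,-1.326],[8.76,7.41,0.1,0,0,-1.326],[8.76,7.41,0.1,0,0,-1.326]]'
python3 - <<'E'
from h import *
s,c=snap('wrist','w7.png');T=wristT(s,c)
R=Ro.from_euler('z',-20.2,degrees=True).as_matrix()
for n,p in dict(stud=(-20,-10,246),sp=(-85,0,242),mo=(85,0,242),post=(30,50,227),stop=(-48,52,246),c1=(-125,-75,212),c2=(-125,75,212),c3=(125,75,212)).items():
    print(n,proj(c,R@np.array(p)+[525.7,234.7,0],T).round(1))
E
```

```text
time_s: 15.32
position: [503.8, 231.4, 351.0]
eef_rot: [[-0.867, -0.498, -0.0], [-0.498, 0.867, -0.0], [0.0, -0.0, -1.0]]
contact_force: [0.3, -1.0, 0.0]
gripper_width: 85.2
stud [280.1 209.4]
sp [361.6 160.6]
mo [185.3 299.2]
post [280.2 292.7]
stop [363.6 247.8]
c1 [335.7  34.7]
c2 [449.9 193.8]
c3 [219.  360.3]
```

View pics/w7.png

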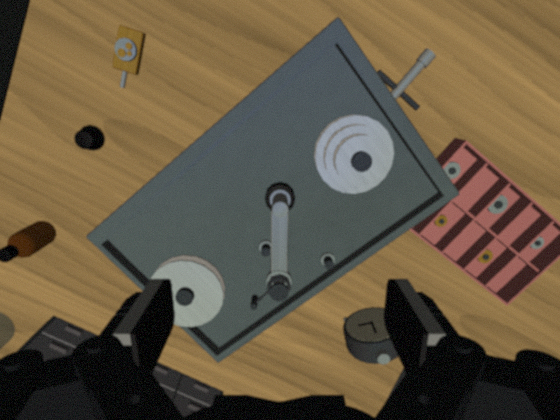

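```bash
python3 - <<'E'
import cv2
a=cv2.imread('pics/w7.png')
cv2.imwrite('pics/w7z.png',cv2.resize(a[170:310,225:375],None,fx=5,fy=4.2,interpolation=cv2.INTER_CUBIC) if 0 else cv2.resize(a[165:310,220:370],None,fx=4,fy=4,interpolation=cv2.INTER_CUBIC))
E
```

```text
(no output)
```

View pics/w7z.png

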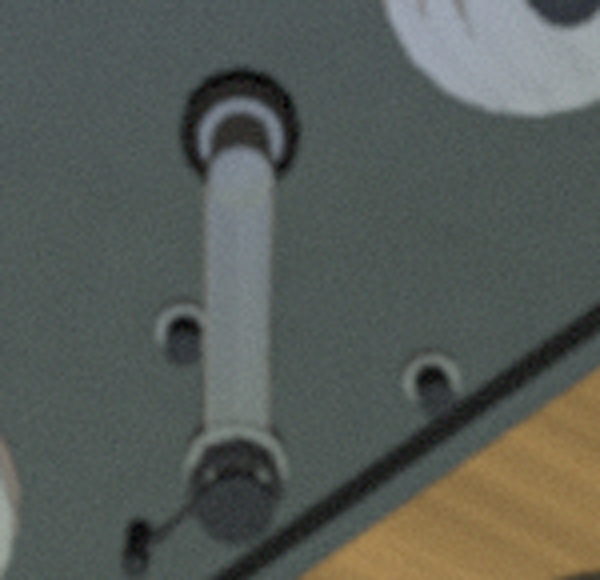

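All deck features (nuts seen at (361,161) and (184,297), post at (279,291)) match the predicted layout to within ~2 px, so the stud lies where the model says. Partly closing and descending in two stages.

```bash
python3 -m pendant '[[0,0.02,0.4,0,0,0],[0,0.02,0.9,0,0,0],[0,0.02,1.4,0,0,0],[0,0.02,1.8,0,0,0],[0,0.02,2.1,0,0,0],[0,0.02,2.2,0,0,0],[0,0.02,2.2,0,0,0]]' 130
python3 - <<'E'
from h import *
s,c=snap('wrist','w8.png');T=wristT(s,c)
R=Ro.from_euler('z',-20.2,degrees=True).as_matrix()
for n,p in dict(stud=(-20,-10,246),base=(-20,-10,220),sp=(-85,0,242)).items():
    print(n,proj(c,R@np.array(p)+[525.7,234.7,0],T).round(1))
E
```

```text
time_s: 16.25
position: [503.4, 232.8, 263.2]
eef_rot: [[-0.866, -0.5, 0.0], [-0.5, 0.866, 0.0], [-0.0, -0.0, -1.0]]
contact_force: [-0.3, 0.1, 0.4]
gripper_width: 42.1
stud [277.6 264. ]
base [277.8 242.8]
sp [399.6 193.4]
```

View pics/w8.png

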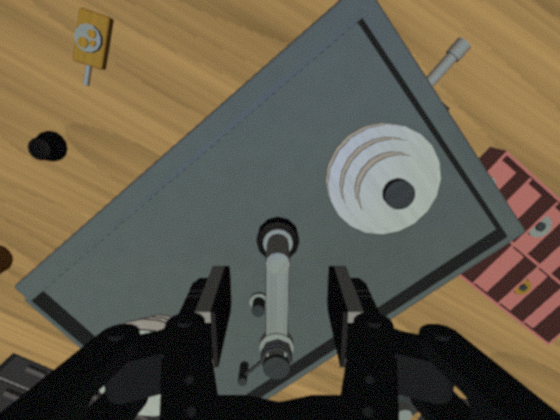

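Stud (around (278,262)) is centred between the fingers, with clearance to the spindle pulley. Descending and gripping.

```bash
python3 -m pendant '[[0,0,0.3,0,0,0],[0,0,0.6,0,0,0],[0,0,0.85,0,0,0],[0,0,1,0,0,0],[0,0,1,0,0,0]]'
python3 - <<'E'
from h import *
snap('wrist','w9.png')
E
```

```text
time_s: 16.92
position: [503.3, 232.8, 222.7]
eef_rot: [[-0.866, -0.5, -0.001], [-0.5, 0.866, -0.0], [0.001, 0.0, -1.0]]
contact_force: [-0.3, 0.7, 0.5]
gripper_width: 41.8
```

View pics/w9.png

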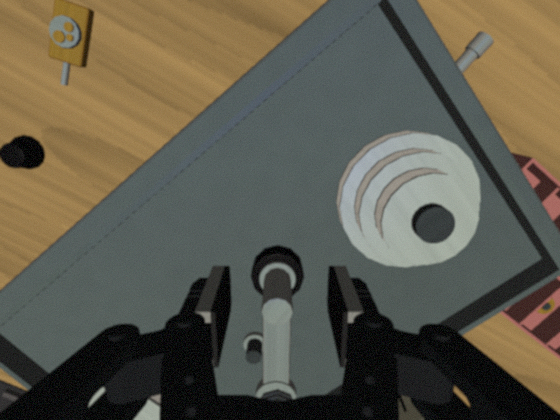

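```bash
python3 -m pendant '[[0,0,0,0,0,0],[0,0,0,0,0,0],[0,0,0,0,0,0],[0,0,0,0,0,0],[0,0,0,0,0,0],[0,0,0,0,0,0]]' 255
python3 - <<'E'
from h import *
R=Ro.from_euler('z',-20.2,degrees=True).as_matrix(); s=bot.get_state(); Rt=s['eef_rot']
O=np.array([525.7,234.7,0]); piv=R@[30,50,0]+O; print('piv',piv)
p=s['position']; r=(p-piv)[:2]; print('r',np.hypot(*r), 'ang own',np.degrees(np.arctan2(r[1],r[0]))+20.2)
for i,th in enumerate(np.linspace(.1,.96,10)):
    rr=Ro.from_euler('z',-th).as_matrix()@np.r_[r,0]
    d=Rt.T@(rr-np.r_[r,0])/40; print(round(th,3),d.round(2))
E
```

```text
time_s: 17.73
position: [503.6, 232.6, 223.5]
eef_rot: [[-0.866, -0.499, 0.001], [-0.499, 0.866, -0.0], [-0.001, -0.001, -1.0]]
contact_force: [0.1, -4.4, 6.4]
gripper_width: 9.8
piv [571.11970063 271.26570517   0.        ]
r 77.81164926398247 ang own -130.0163182693435
0.1 [-0.01  0.19 -0.  ]
0.196 [-0.04  0.38 -0.  ]
0.291 [-0.08  0.56 -0.  ]
0.387 [-0.15  0.73 -0.  ]
0.482 [-0.22  0.9  -0.  ]
0.578 [-0.32  1.06 -0.  ]
0.673 [-0.43  1.21 -0.  ]
0.769 [-0.55  1.35 -0.  ]
0.864 [-0.69  1.48 -0.  ]
0.96 [-0.83  1.59 -0.  ]
```

Stud gripped (opening reads ~2 mm under, as with the knob); radius from pivot 77.8 mm, as it must be. Swinging clockwise along the arc, up to just short of the stop.

```bash
python3 -m pendant '[[0,0.1,0,0,0,0.05],[-0.01,0.19,0,0,0,0.1],[-0.04,0.38,0,0,0,0.196],[-0.08,0.56,0,0,0,0.291],[-0.15,0.73,0,0,0,0.387],[-0.22,0.9,0,0,0,0.482],[-0.32,1.06,0,0,0,0.578],[-0.43,1.21,0,0,0,0.673],[-0.55,1.35,0,0,0,0.769],[-0.65,1.44,0,0,0,0.84],[-0.65,1.44,0,0,0,0.84]]'
python3 - <<'E'
from h import *
R=Ro.from_euler('z',-20.2,degrees=True).as_matrix(); s=bot.get_state(); Rt=s['eef_rot']
O=np.array([525.7,234.7,0]); piv=R@[30,50,0]+O
p=s['position']; r=(p-piv)[:2]; a=np.degrees(np.arctan2(r[1],r[0]))+20.2; print('r',np.hypot(*r),a, np.radians(230.2-a%360)); print(Rt.T@s['contact_force'],s['wrist_torque'],s['gripper_width'])
E
```

```text
time_s: 19.1
position: [498.0, 295.1, 223.5]
eef_rot: [[-0.95, 0.313, 0.002], [0.313, 0.95, -0.001], [-0.002, -0.0, -1.0]]
contact_force: [5.5, -9.2, 5.5]
gripper_width: 9.5
r 76.88405255470836 182.1470293920186 0.8386825524733367
[-8.1474497  -6.99719339 -5.45647392] [-1.40917446 -0.91070029  0.11928376] 9.468471002459234
```

```bash
python3 -m pendant '[[-0.03,0.05,0,0,0,0.03],[-0.04,0.1,0,0,0,0.05],[-0.05,0.13,0,0,0,0.06],[-0.05,0.13,0,0,0,0.06]]'
cat > chk.py <<'E'
from h import *
R=Ro.from_euler('z',-20.2,degrees=True).as_matrix(); s=bot.get_state(); Rt=s['eef_rot']
O=np.array([525.7,234.7,0]); piv=R@[30,50,0]+O
p=s['position']; r=(p-piv)[:2]; a=np.degrees(np.arctan2(r[1],r[0]))+20.2; print('r',np.hypot(*r),a, np.radians(230-a%360)); print(Rt.T@s['contact_force'],s['gripper_width'])
E
python3 chk.py
```

```text
time_s: 19.6
position: [499.9, 299.7, 223.5]
eef_rot: [[-0.93, 0.368, -0.002], [0.368, 0.93, -0.001], [0.001, -0.002, -1.0]]
contact_force: [-9.0, -8.0, 10.0]
gripper_width: 9.5
r 76.69511429027199 178.45921876823607 0.8995563315443792
[  5.44776034 -10.76511608  -9.95796212] 9.460479781036153
```

```bash
python3 -m pendant '[[0,0.03,0,0,0,0.01],[0,0.05,0,0,0,0.02],[0,0.05,0,0,0,0.02],[0,0.05,0,0,0,0.02]]'
python3 chk.py
python3 - <<'E'
from h import *
s,c=snap('wrist','w10.png')
s,c=snap('scene','s10.png');cv2.imwrite('pics/s10.png',c['img'][60:360,150:450].repeat(2,0).repeat(2,1))
E
```

```text
time_s: 20.1
position: [500.1, 300.1, 223.5]
eef_rot: [[-0.922, 0.387, -0.004], [0.387, 0.922, -0.004], [0.002, -0.005, -1.0]]
contact_force: [-16.3, -20.4, 13.1]
gripper_width: 9.8
r 76.67489806819422 178.0983529776149 0.9058546277485312
[  7.17975734 -25.17989591 -12.98507921] 9.756519534363123
```

View pics/w10.png

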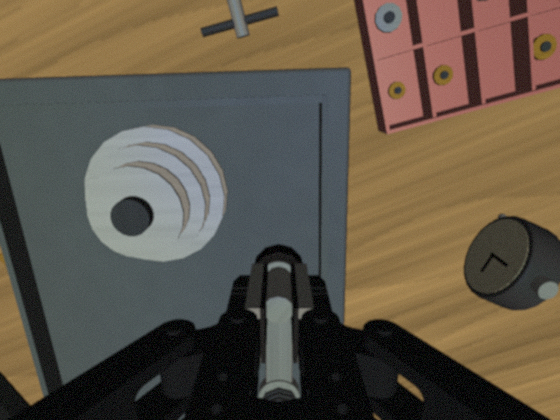

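View pics/s10.png

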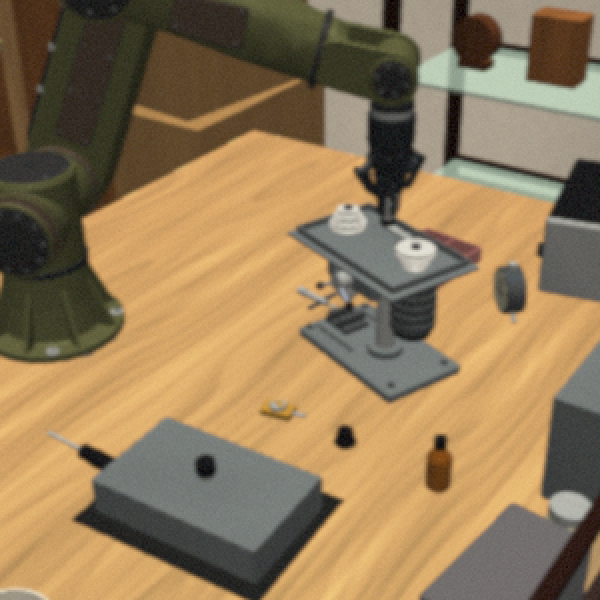

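The tensioner has stopped moving at ~0.90 rad while the push rose to 25 N, so it is against the stop. Holding briefly, then checking again.

```bash
python3 -m pendant '[[0,0,0,0,0,0],[0,0,0,0,0,0],[0,0,0,0,0,0],[0,0,0,0,0,0],[0,0,0,0,0,0],[0,0,0,0,0,0]]'; python3 chk.py
```

```text
time_s: 20.95
position: [500.1, 300.1, 223.4]
eef_rot: [[-0.922, 0.387, -0.004], [0.387, 0.922, -0.004], [0.002, -0.005, -1.0]]
contact_force: [-16.5, -19.5, 13.3]
gripper_width: 9.6
r 76.70312451411799 178.1009339329096 0.9058095815807916
[  7.7353899  -24.44645567 -13.10711213] 9.599378582356268
```

```bash
python3 -c "
from rig import bot
print(bot.hand_in()); print(bot.get_state()['time_s'])"
```

```text
the job is handed in; nothing more can be done
None
the job is handed in; nothing more can be done
```

I lifted the cover straight off by its knob and set it down, knob up, on the mat, aligned with it. I then gripped the tensioner stud, swung it clockwise to its stop, and handed the job in at about 21 s of the 54 s while still holding it there. The hand-in reports no verdict, so what follows rests on my own checks.

- **Cover:** it was released at TCP (534, -226), against a mat centre measured at (534, -226). The last scene picture shows it lying flat on the mat.
- **Tensioner:** the TCP position puts the lever at about 0.906 rad, at the 0.90 stop. The push rose from about 7 N to a steady 25 N while the stud hardly moved. The grip was still closed on the stud.
- **Other things:** none looked moved in the pictures I took. I judged this by eye, did not re-measure them, and the last scene picture does not show all of them.
- **Disagreements:** all were small.
  - The opening reads about 2 mm under the true size: 26 mm for the 28 mm knob, 9.6 mm for the 12 mm stud.
  - The stud's radius from the pivot came out 76.7 mm at the stop instead of 78, within the calibration.
  - There were side forces of about 8 N outward and 13 N along the tool axis at the end, well below the limits.

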